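# Lay the ruler along the trimmer's fence, then hold the trimmer arm at the marked angle

## Task

Get the paper trimmer ready for sheets to be slid in: while its arm is still down, lift the ruler with the green grip rib off the paper pile, lay it flat on the white board with a long edge flush against the low aluminium fence, about centred along it, and let go of it. Then take the trimmer's arm by its black handle, swing it up until the white line on its side points the same way as the red needle on the angle scale, and finish while holding it still there with the fingers (on its own it would fall shut). Leave the needle and the other things on the desk alone, and the ruler flush where you laid it.

Things in the scene. Friction and masses are not known exactly. Their poses are not given: they have to be found in the camera images.
- trimmer: Fixed paper trimmer. Origin on the desk, z up. White board: x -100..100, y -120..100 mm, top 20 mm above the desk. Its arm lies along x = -115 mm (robot's side), hinge at the -y end; the handle at the +y end overhangs the board. A white quarter-circle angle scale stands before the arm: x -135..-126, y -100..20 mm, up to 130 mm above the desk; the hinge bracket is 52 mm tall.
- fence_mid (a point): Middle of the fence's face, level with the board's top; axes as the trimmer's. The fence: an aluminium bar fixed on the board near the hinge end, along x, 75 mm each way from here, 14 mm wide, 7 mm above the board. Its face looks to +y; the ruler lies on that side, and when flush its centre line is at y = +22 mm here. Its middle must come within 25 mm of this point along x.
- ruler: Loose aluminium ruler, about 0.12 kg, flat on the paper pile (top 7.6 mm above the desk). Origin: centre of its underside; x along it, y across, z up. Plate 150 x 44 x 5 mm, alike both ways round, with a green upright grip rib along its middle: 100 mm long, 12 mm thick (y), 5 to 23 mm above the underside. Grasp across the rib.
- ruler_end_a (a point): Middle of the ruler's +x end, at its underside (75 mm from the origin).
- ruler_end_b (a point): Middle of the ruler's -x end, at its underside (75 mm from the origin).
- cut_arm (a joint): Angle of the swing arm above level, rad: 0 as it lies shut at the start, growing as the handle rises; stop at 1.35. It turns about the trimmer's x axis through pivot_point. It moves easily and falls shut by itself; lifting it at the handle takes about 1 to 3 N.
- pivot_point (a point): Hinge axis of the swing arm and of the needle, 36 mm above the desk; fixed to the trimmer, axes as the trimmer's; the axis is x. The needle's plane lies 19 mm from here toward the robot.
- grip_point (a point): Where to hold the arm: on the axis of its black round handle, 250 mm from pivot_point. The handle is 23 mm thick and reaches 42 mm each way along the arm. Turns with the arm: y along it away from the hinge, x along the hinge axis. Shut, 36 mm above the desk. Pinched across x from above, it pivots between the pads as it rises. The arm is a blue bar, 10 x 20 mm, white line on its side.
- mark_needle (a joint): Angle of the red needle above level, rad, measured as cut_arm is: it marks the angle that the arm must be given (0.45 to 0.85, different each time). It stays put by friction.
- needle_tip (a point): Tip of the red needle, 115 mm from the hinge axis; y points along the needle away from the hinge.
- mug: White mug at the back of the desk, a bystander. Origin: centre of the underside; 97 mm tall.
- stapler: Black stapler at the left front, a bystander. Origin: underside; 148 mm long, 49 mm tall.
- staple_box: Small yellow box of staples at the left front, a bystander. Origin: underside; 24 mm tall.

How it is judged:
By the outcome, as a careful person would: the job done as asked, in the order asked, and still so for the second after the job is handed in, while the arm keeps its last pose, push and grip.
It also fails if it takes over 51 s, if anything falls off the work surface, if the arm or the gripper's body presses on something with over 40 N, if the wrist force passes 120 N, or if a joint passes its speed limit or range.

## Robot

A 6-joint arm with a two-finger parallel gripper is mounted at the origin on a cart in front of the work surface, level with it; the furniture and walls round the work are solid. World frame = base frame: x ahead of the robot, y to its left, z up, the work surface at z = 0. Lengths are in m, angles in rad, forces in N, time in s.
With the tool pointing down it reaches from about 0.35 to 0.975 m from the base axis. Payload 4.9 kg.
Tool frame: the origin (TCP) lies at the very end of the fingers, on their centre line; the grasp point (between the pads) lies 19 mm behind it; z points along the fingers, y is the line along which they close (so a half turn about z gives the same grasp; the last joint's range is limited). The gripper opens to 85 mm and grips with 20 to 120 N. Pads are 22 mm wide; open, the fingers measure 114 mm over their backs; the gripper's body (76 mm by 85 mm) begins 54 mm behind the grasp point. The pads swing forward as they close: fully open they stand 13 mm farther back than shut.
Start: joints at [-1.431, 0.053, 1.613, -0, 1.476, -0.119], TCP at [0.16, -0.604, 0.207] pointing down, gripper open.
Joint ranges: [-3.01, 3.01], [-1.01, 2.22], [0.06, 2.58], [-1.02, 4.17], [0.09, 2.62], [-3.14, 3.14]. Speed limits (rad/s): [2.57, 2.57, 3.14, 3.14, 3.14, 3.14].

## Interface

Orientations are given as a unit quaternion [w, x, y, z].
In Python, from plant import * gives the robot as it stands.
- The arm moves only by the tool jog_arm, never from a script. Its argument "moves" is a list that holds one entry, the list of rows, each a list of 7 numbers: the finger opening in cm, from 0 to 8.54, then the shift along the tool's x, y, z in cm, then the turn, a rotation vector about the tool's x, y, z in rad. A call has 1 to 20 rows; each row shifts and turns the commanded pose from where the row before left it, along the tool's axes as they then stand; what a row does not reach is not made up. A row lasts 1/12 s, in which the tool goes at most 41.7 mm and 7.16 degrees, less where a joint would pass 70% of its speed; a pose out of reach is approached as far as the arm can. A call is refused whole if a number of a shift passes 4.17 or a number of a turn 0.125, either way. A call with a gripper value outside its range is refused whole. The fingers move at their own pace and stop on an object; the grip force is fixed at half the most. Time passes only in rows, so rows that do not move let the fingers close. It gives the time, the measured TCP pose, the force, the opening and the grip force at its end, in the units of the state.
- state(): the state, without advancing time (a new reading comes with each control period).
- grab_frame(name): name is "scene" or "top" or "wrist"; returns a dict with "color" (480x640x3 uint8, blue, green, red), "depth" (480x640 float32, m along the optical axis (not along the pixel's ray), 0 where there is no reading), "fx", "fy", "cx", "cy" (pixels), "R" (3x3) and "t" (3): a world point X has camera coordinates R X + t. Camera axes: x right, y down, z forward; pixel columns grow to the right and rows downward; lengths in m; the calibration is good to about 2 mm. A picture is of the moment at which its call begins.
- job_done(): hands the job in; it is judged then, once.
Trained networks look in a picture, given as the dict that the camera call returned (one of the last four; its "shot" number tells which), for a name from the list of things; names that differ only in an ending like _2 or _b are one class to them, and where a whole thing is asked for, a point or a joint stands for the part that bears it (a point fixed in the world has none). Each returns a list of dicts, best first, with "p" (0 to 1); they miss things now and then, are a little off and sometimes report something else, mostly with a low value. They report only what shows in the picture. A call takes as long as a camera call.
- recognise(name, picture): "rect" ([centre column, centre row, width, height] in pixels, round what is visible of it).
- regions_of(name, picture): "pixels" (480x640 bool, what is visible of it) and "rect" ([centre column, centre row, width, height] in pixels, round what is visible of it).
The state is a dict: "time": time; "joint_pos": joint angles; "joint_vel": joint speeds; "joint_efforts": joint torques, N m; "tool_pos": TCP position; "tool_rot": TCP orientation; "contact_force": force on the tool from outside, world axes, zero at the start; "ft_torque": the same for the moment, N m; "gripper_width": opening from 0.0 (shut) to 1.0 (fully open); "grasp_force": force on a finger pad.
Only numpy, scipy, OpenCV 4.12 (cv2) and the standard library are available. Lean on these libraries where they do the work, as an engineer would, in place of code of your own. Each camera call takes 0.05 s, during which the arm holds its last target. There are 200 camera calls.

## Working session

There is one attempt and no reset: what is moved stays moved. The work goes in short steps, Python scripts to look and compute and a tool call to move; the robot and the scene stay as the last step left them, time stands still between calls to the robot, and variables do not carry over. Pictures are saved under pics/ and viewed, at most 10 in all, crops included, and the job is handed in when it is done.

Besides the shell and the picture viewer there is one more tool, called after "Emit:" as name(argument=value, ...), one argument or row to a line, values as JSON. jog_arm: Moves the arm, as the interface text tells. Its arguments: {"type":"object","properties":{"moves":{"type":"array"}},"required":["moves"]}

```bash
mkdir -p pics; ls; cat > h.py <<'E'
from plant import *
import numpy as np, cv2
from scipy.spatial.transform import Rotation as Ro
def cloud(f):
    d=f["depth"]; v,u=np.mgrid[:480,:640]
    c=np.stack([(u-f["cx"])/f["fx"]*d,(v-f["cy"])/f["fy"]*d,d],-1)
    P=(c-np.array(f["t"]))@np.array(f["R"])
    P[d<=0]=np.nan
    return P
def proj(f,X):
    c=np.atleast_2d(X)@np.array(f["R"]).T+np.array(f["t"])
    return np.c_[c[:,0]/c[:,2]*f["fx"]+f["cx"],c[:,1]/c[:,2]*f["fy"]+f["cy"]]
E
cat > a.py <<'E'
from h import *
s=state();print(s["time"],s["tool_pos"],s["tool_rot"],s["gripper_width"])
for c in ("scene","top"):
    f=grab_frame(c);cv2.imwrite(f"pics/{c}0.png",f["color"]);P=cloud(f)
    print(c,f["shot"],-np.array(f["R"]).T@f["t"])
    for n in ("ruler","cut_arm","mark_needle","trimmer","grip_point","mug","stapler","staple_box"):
        r=regions_of(n,f)
        for q in r[:2]:
            X=P[q["pixels"]];X=X[~np.isnan(X[:,0])]
            print(n,round(q["p"],2),np.round(q["rect"]),len(X),np.round(np.percentile(X,[2,50,98],axis=0),3).tolist() if len(X) else "")
E
python3 a.py
```

```text
pics
0.0 [ 0.15983456 -0.60352381  0.20607028] [-1.02284882e-03  9.91642363e-01  1.29013089e-01 -1.35955895e-05] 1.001837566013407
scene 1 [ 1.16686418 -1.13463109  0.82429824]
ruler 0.73 [336. 239.  46.  16.] 407 [[0.524, 0.265, 0.011], [0.597, 0.284, 0.017], [0.664, 0.309, 0.033]]
cut_arm 0.74 [249. 281.  62.  63.] 725 [[0.495, -0.208, 0.021], [0.506, -0.076, 0.043], [0.514, 0.081, 0.051]]
cut_arm 0.44 [277. 295. 125.  94.] 5672 [[0.487, -0.222, 0.007], [0.584, -0.129, 0.023], [0.703, 0.014, 0.093]]
trimmer 0.97 [276. 296. 122.  94.] 5610 [[0.487, -0.222, 0.009], [0.584, -0.129, 0.023], [0.702, 0.018, 0.081]]
trimmer 0.34 [337. 237.  50.  20.] 512 [[0.521, 0.264, 0.009], [0.594, 0.285, 0.016], [0.665, 0.331, 0.034]]
grip_point 0.56 [249. 281.  67.  64.] 640 [[0.496, -0.208, 0.023], [0.506, -0.073, 0.042], [0.514, 0.076, 0.051]]
mug 0.98 [390. 267.  47.  45.] 1267 [[0.777, 0.093, 0.011], [0.831, 0.107, 0.067], [0.866, 0.171, 0.098]]
mug 0.43 [338. 237.  51.  13.] 447 [[0.521, 0.265, 0.01], [0.594, 0.285, 0.017], [0.662, 0.314, 0.034]]
stapler 0.89 [307. 207.  18.  33.] 344 [[0.406, 
[... 479 characters left out ...]
, 0.036], [0.5, 0.006, 0.045], [0.512, 0.091, 0.051]]
trimmer 0.96 [392. 242. 107.  81.] 5992 [[0.485, -0.215, 0.002], [0.594, -0.107, 0.021], [0.71, 0.054, 0.053]]
grip_point 0.79 [387. 276. 113.   3.] 463 [[0.492, -0.2, 0.001], [0.5, 0.001, 0.045], [0.512, 0.091, 0.052]]
mug 0.89 [321. 168.  25.  42.] 862 [[0.759, 0.099, 0.003], [0.839, 0.13, 0.051], [0.864, 0.167, 0.098]]
mug 0.28 [389. 274. 106.   5.] 520 [[0.492, -0.199, -0.002], [0.5, 0.001, 0.045], [0.514, 0.091, 0.051]]
stapler 0.84 [214. 306.  54.  22.] 647 [[0.398, 0.367, 0.002], [0.422, 0.434, 0.041], [0.447, 0.499, 0.05]]
staple_box 0.85 [163. 313.  25.  19.] 360 [[0.379, 0.549, 0.005], [0.401, 0.577, 0.024], [0.423, 0.61, 0.03]]
```

```bash
python3 - <<'E'
import cv2,numpy as np
a=cv2.imread("pics/top0.png")[140:340,130:470];b=cv2.imread("pics/scene0.png")[160:360,180:450]
a=cv2.resize(a,(800,470),interpolation=cv2.INTER_CUBIC);b=cv2.resize(b,(800,592),interpolation=cv2.INTER_CUBIC)
cv2.imwrite("pics/t1.png",a);cv2.imwrite("pics/s1.png",b)
E
```

```text
(no output)
```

View pics/t1.png

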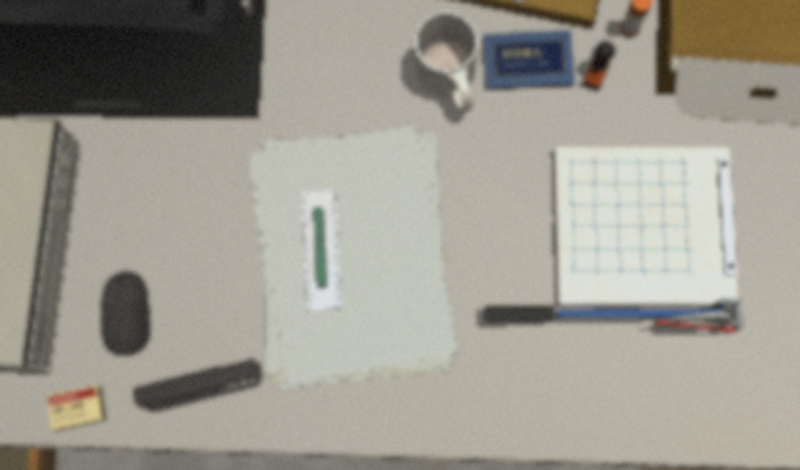

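View pics/s1.png

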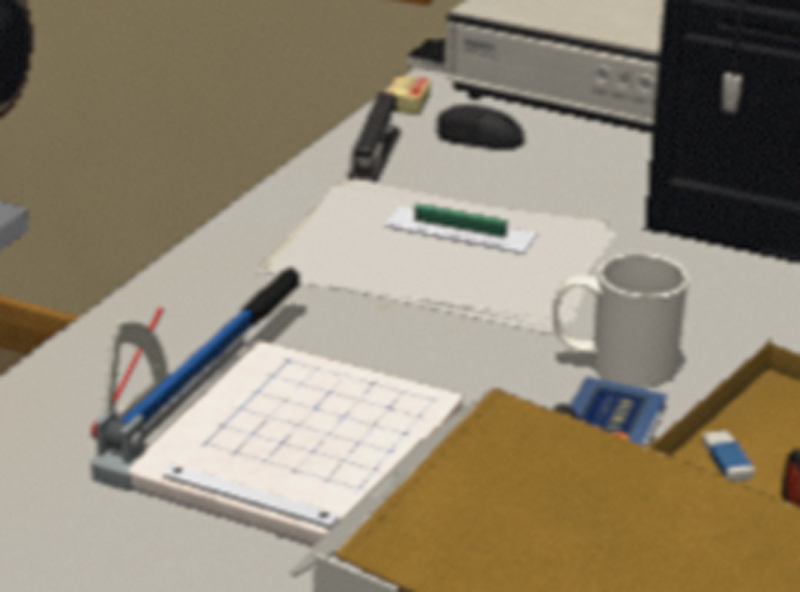

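Top view: ruler (crop 320,248) on the paper, the trimmer lower right with its fence at (727,218), handle at crop (515,315), needle red at about (700,326). Scene view: needle steeply up from the hinge, arm shut. First I fly over the trimmer to look with the wrist camera.

```bash
cat >> h.py <<'E'
def go(p,yaw=None,n=None):
    "yaw: world angle of tool x, tool down. prints turn (tool) to do first, then shift in the turned tool axes (cm)"
    s=state();R=Ro.from_quat(np.array(s["tool_rot"])[[1,2,3,0]])
    T=R if yaw is None else Ro.from_euler('z',yaw)*Ro.from_euler('x',np.pi)
    rv=(R.inv()*T).as_rotvec(); d=T.inv().apply(np.array(p)-s["tool_pos"])*100
    print("turn",np.round(rv,4),"shift cm",np.round(d,2),"rows>=",np.linalg.norm(d)/4.1)
E
python3 - <<'E'
from h import *
f=grab_frame("wrist");s=state()
R=Ro.from_quat(np.array(s["tool_rot"])[[1,2,3,0]]).as_matrix()
C=-np.array(f["R"]).T@f["t"]
print("cam in tool",R.T@(C-s["tool_pos"]),"axes",np.round(R.T@np.array(f["R"]).T,2),f["fx"],f["cx"],f["cy"])
go([0.55,-0.12,0.36],0)
E
```

```text
cam in tool [ 0.06965735  0.00038412 -0.16656378] axes [[-0.   -0.96 -0.27]
 [ 1.   -0.    0.  ]
 [-0.   -0.27  0.96]] 354.8011573692754 319.37644117543016 238.1731264844127
turn [-0.      0.      0.2588] shift cm [ 39.01 -48.42 -15.27] rows>= 15.615457257409373
```

Emit:
jog_arm(
  moves=[
    [[8.5,0,0,-4,0,0,0.0863],[8.5,0,0,-4,0,0,0.0863],[8.5,0,0,-4,0,0,0.0863],[8.5,2.44,-3.03,0,0,0,0],[8.5,2.44,-3.03,0,0,0,0],[8.5,2.44,-3.03,0,0,0,0],[8.5,2.44,-3.03,0,0,0,0],[8.5,2.44,-3.03,0,0,0,0],[8.5,2.44,-3.03,0,0,0,0],[8.5,2.44,-3.03,0,0,0,0],[8.5,2.44,-3.03,0,0,0,0],[8.5,2.44,-3.03,0,0,0,0],[8.5,2.44,-3.03,0,0,0,0],[8.5,2.44,-3.03,0,0,0,0],[8.5,2.44,-3.03,0,0,0,0],[8.5,2.44,-3.03,0,0,0,0],[8.5,2.44,-3.03,0,0,0,0],[8.5,2.44,-3.03,0,0,0,0],[8.5,2.44,-3.03,0,0,0,0]],
  ],
)

```text
time: 2.53
tool_pos: [0.5513, -0.1176, 0.3276]
tool_rot: [0.0, 1.0, 0.0, 0.0]
contact_force: [0.7, 0.3, 0.8]
gripper_width: 0.992
grasp_force: 0.0
```

```bash
python3 - <<'E'
from h import *
s=state();print(s["time"],s["tool_pos"])
f=grab_frame("wrist");cv2.imwrite("pics/w1.png",f["color"]);P=cloud(f)
np.savez("w1.npz",P=P,**{k:np.array(v) for k,v in f.items()})
for n in ("ruler","cut_arm","mark_needle","trimmer","grip_point"):
    for q in regions_of(n,f)[:2]:
        X=P[q["pixels"]];X=X[~np.isnan(X[:,0])]
        print(n,round(q["p"],2),np.round(q["rect"]),len(X),np.round(np.percentile(X,[2,50,98],axis=0),3).tolist() if len(X) else "")
go([0.45,0.29,0.30],0)
E
```

```text
2.5333 [ 0.55133363 -0.11757705  0.32758264]
ruler 0.75 [ 24. 158.  45. 119.] 3265 [[0.519, 0.266, 0.009], [0.582, 0.282, 0.013], [0.661, 0.302, 0.031]]
cut_arm 0.82 [274. 231. 232.  23.] 3345 [[0.481, -0.201, -0.001], [0.504, -0.049, 0.044], [0.513, 0.088, 0.048]]
mark_needle 0.55 [354. 254.  69.  14.] 33 [[0.478, -0.205, 0.043], [0.481, -0.166, 0.06], [0.482, -0.119, 0.09]]
mark_needle 0.51 [ 24. 160.  46. 114.] 3323 [[0.519, 0.266, 0.008], [0.582, 0.282, 0.013], [0.661, 0.304, 0.031]]
trimmer 0.73 [280. 162. 243. 212.] 32054 [[0.488, -0.215, 0.018], [0.606, -0.113, 0.02], [0.711, 0.039, 0.067]]
grip_point 0.8 [275. 231. 230.  21.] 3161 [[0.492, -0.201, -0.0], [0.504, -0.047, 0.045], [0.513, 0.085, 0.048]]
turn [ 0.0003  0.0002 -0.0008] shift cm [-10.   -41.     2.73] rows>= 10.314582161995059
```

View pics/w1.png

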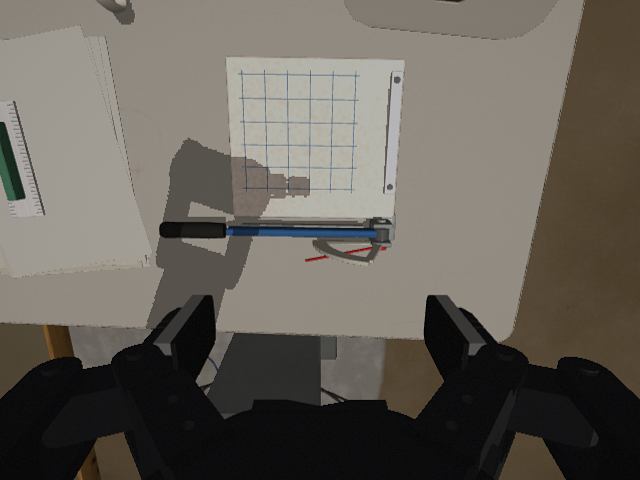

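The board spans columns 227-405, fence on its right at columns 386-402, arm at row 231, handle at (193,229), needle red from (306,261) to (385,248). I fit the trimmer pose from these edges.

```bash
cat >> h.py <<'E'
def ray(f,uv,z):
    uv=np.atleast_2d(uv);R=np.array(f["R"]);C=-R.T@np.array(f["t"])
    d=np.c_[(uv[:,0]-f["cx"])/f["fx"],(uv[:,1]-f["cy"])/f["fy"],np.ones(len(uv))]@R
    return C+d*((z-C[2])/d[:,2])[:,None]
E
python3 - <<'E'
from h import *
f=dict(np.load("w1.npz"));im=f["color"].astype(int);g=im.sum(2)/3
hsv=cv2.cvtColor(f["color"],cv2.COLOR_BGR2HSV)
# board edges: left (at +y), back (+x)
def edge(pts,axis,sgn,w=7):
    out=[]
    for u,v in pts:
        L=np.array([g[v,u+k] if axis==0 else g[v+k,u] for k in range(-w,w+1)])
        d=np.diff(L)*sgn;k=d.argmax();
        if d[k]<8: continue
        W=np.clip(d[max(k-1,0):k+2],0,None);kk=(W*np.arange(max(k-1,0),max(k-1,0)+len(W))).sum()/W.sum()
        out.append([u-w+kk+.5,v] if axis==0 else [u,v-w+kk+.5])
    return np.array(out)
def line(name,uv,z,ax):
    X=ray(f,uv,z);c=np.polyfit(X[:,ax],X[:,1-ax],1)
    r=X[:,1-ax]-np.polyval(c,X[:,ax]);k=abs(r)<.0015;c=np.polyfit(X[k,ax],X[k,1-ax],1)
    print(name,"n",k.sum(),"slope",c[0].round(4),"rms",r[k].std().round(5), "at mid",[round(X[k,ax].mean(),4),round(np.polyval(c,X[k,ax].mean()),4)]);return c
line("left edge",edge([(227+round((v-57)/160*5),v) for v in range(62,130)],0,1),.02,0)
line("back edge",edge([(u,58) for u in range(232,398)],1,1),.02,1)
line("fence face base",edge([(392-round((v-72)/121*7),v) for v in range(76,190)],0,-1,5),.02,0)
line("fence right",edge([(403-round((v-72)/121*7),v) for v in range(76,190)],0,-1,5),.027,0)
for v in (80,130,180): print(v,g[v,380:410].astype(int))
blue=(hsv[...,0]>100)&(hsv[...,0]<125)&(hsv[...,1]>120);blue[:215]=0;blue[245:]=0
v,u=np.nonzero(blue);m=[(uu,v[u==uu].mean()) for uu in range(235,365)]
line("blue arm",np.array(m),.046,1)
P=f["P"]
h=(P[...,2]>.038)&(P[...,2]<.06)&(P[...,1]>-.0)&(P[...,1]<.12)&(P[...,0]<.54)
X=P[h];print("handle",np.round(np.percentile(X,[1,50,99],axis=0),4).tolist())
red=((hsv[...,0]<8)|(hsv[...,0]>172))&(hsv[...,1]>130);red[:240]=0;red[275:]=0;red[:,:295]=0;red[:,392:]=0
v,u=np.nonzero(red);print("red",len(u),u.min(),u.max(),np.polyfit(u,v,1))
for uu in range(305,386,8): print(uu,v[u==uu].mean().round(1),np.round(P[int(round(v[u==uu].mean())),uu],4)) if (u==uu).any() else 0
E
```

```text
left edge n 68 slope -0.0155 rms 0.0002 at mid [np.float64(0.6712), np.float64(-0.0041)]
back edge n 166 slope 0.015 rms 0.00026 at mid [np.float64(-0.1126), np.float64(0.7141)]
fence face base n 103 slope -0.0068 rms 0.00054 at mid [np.float64(0.6241), np.float64(-0.2036)]
fence right n 114 slope -0.0142 rms 0.00034 at mid [np.float64(0.6263), np.float64(-0.2185)]
80 [177 177 176 177 176 176 176 176 178 177  89  92 182 182  86  83  84  87
  86  89 132 184 166 151 137 137 138 138 138 138]
130 [175 176 177 177 177 176 101  90 116 186 182 181 180 181 180 181 180 182
 181 152 116 140 140 139 139 139 139 138 137 138]
180 [177 177 176 172  82 150 185 182 181 181 181 181 181 182 182 162 131 140
 139 139 140 139 138 139 139 139 139 140 138 138]
blue arm n 130 slope 0.0178 rms 0.00032 at mid [np.float64(-0.0925), np.float64(0.5033)]
handle [[0.493, 0.002, 0.0383], [0.5048, 0.0467, 0.0453], [0.5132, 0.0903, 0.0483]]
red 114 305 385 [-1.72765597e-01  3.12635598e+02]
305 260.0 [ 0.4823 -0.1014  0.0987]
313 258.5 [ 0.4828 -0.1108  0.0931]
321 257.5 [ 0.4811 -0.1203  0.0883]
345 252.0 [ 0.4822 -0.1507  0.0681]
353 251.5 [ 0.4802 -0.1615  0.062 ]
361 249.5 [ 0.481  -0.1724  0.056 ]
369 248.5 [ 0.481  -0.1839  0.0477]
385 248.0 [ 0.4792 -0.2061  0.0417]
```

Emit:
jog_arm(
  moves=[
    [[8.5,0.28,-3.36,1.31,0,0,0],[8.5,0.28,-3.36,1.31,0,0,0],[8.5,0.28,-3.36,1.31,0,0,0],[8.5,0.28,-3.36,1.31,0,0,0],[8.5,0.28,-3.36,1.31,0,0,0],[8.5,0.28,-3.36,1.31,0,0,0],[8.5,0.28,-3.36,1.31,0,0,0],[8.5,0.28,-3.36,1.31,0,0,0],[8.5,0.28,-3.36,1.31,0,0,0],[8.5,0.28,-3.36,1.31,0,0,0],[8.5,0.28,-3.36,1.31,0,0,0],[8.5,0.28,-3.36,1.31,0,0,0],[8.5,0,0,0,0,0,0]],
  ],
)

```text
time: 3.92
tool_pos: [0.5824, 0.2865, 0.1665]
tool_rot: [-0.0, 1.0, 0.001, -0.002]
contact_force: [-0.5, -0.9, -0.7]
gripper_width: 0.998
grasp_force: 0.0
```

```bash
python3 - <<'E'
from h import *
f=grab_frame("wrist");cv2.imwrite("pics/w2.png",f["color"]);P=cloud(f)
hsv=cv2.cvtColor(f["color"],cv2.COLOR_BGR2HSV)
gr=((hsv[...,0]>45)&(hsv[...,0]<95)&(hsv[...,1]>80)).astype(np.uint8)
n,l,st,_=cv2.connectedComponentsWithStats(gr);k=1+st[1:,4].argmax();print(st[k])
m=(l==k)&(P[...,2]>.026)
X=P[m];print(len(X),np.percentile(X,[1,50,99],axis=0).round(4).tolist())
r=cv2.minAreaRect((X[:,:2]*1e4).astype(np.float32));b=cv2.boxPoints(r)/1e4;print(r,b.round(4).tolist())
q=regions_of("ruler",f)[0];m=q["pixels"]&(abs(P[...,2]-.0126)<.004);X=P[m]
r=cv2.minAreaRect((X[:,:2]*1e4).astype(np.float32));print(q["p"],q["rect"],r)
c=r[0]; yaw=None
print(state()["tool_pos"])
E
```

```text
[ 305  151   18  112 1415]
1404 [[0.5439, 0.2836, 0.0287], [0.5955, 0.2906, 0.0305], [0.6399, 0.2974, 0.0322]]
((5917.3076171875, 2904.986572265625), (981.1909790039062, 111.53406524658203), 3.1547417640686035) [[0.5424000024795532, 0.29339998960494995], [0.5430999994277954, 0.28220000863075256], [0.640999972820282, 0.28760001063346863], [0.6403999924659729, 0.298799991607666]]
0.72 [314.4, 201.4, 57.8, 162.5] ((5909.89501953125, 2903.9814453125), (1496.626953125, 440.5057678222656), 3.076817274093628)
[0.58381553 0.28306864 0.16917607]
```

View pics/w2.png

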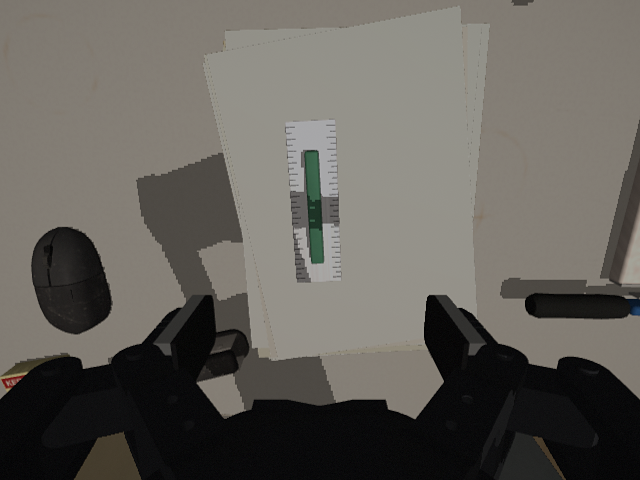

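The ruler lies at columns 285-341, rows 120-282, rib at (314,207): clear of the other things. Compute the grasp move.

```bash
python3 - <<'E'
from h import *
go([.5914,.2904,.016],.0545)
E
```

```text
turn [ 0.0011  0.0016 -0.0547] shift cm [ 0.8  -0.69 15.32] rows>= 3.744850353190127
```

Emit:
jog_arm(
  moves=[
    [[5,0,0,0,0.001,0.0015,-0.0547],[5,0.8,-0.69,3,0,0,0],[5,0,0,3,0,0,0],[5,0,0,3,0,0,0],[5,0,0,2.5,0,0,0],[5,0,0,2,0,0,0],[5,0,0,1,0,0,0],[5,0,0,0.5,0,0,0],[5,0,0,0,0,0,0],[5,0,0,0,0,0,0]],
  ],
)

```text
time: 4.85
tool_pos: [0.5933, 0.2909, 0.022]
tool_rot: [-0.001, 1.0, 0.027, 0.002]
contact_force: [0.8, -0.5, 0.9]
gripper_width: 0.586
grasp_force: 0.0
```

```bash
python3 - <<'E'
from h import *
s=state();print(s["tool_pos"],s["contact_force"]);go([.5914,.2904,.016],.0545)
E
```

```text
[0.59329092 0.29092271 0.02199639] [ 0.78687981 -0.53818938  0.88319884]
turn [-0.0016 -0.0041 -0.0009] shift cm [-0.19  0.04  0.6 ] rows>= 0.15388191284267483
```

Emit:
jog_arm(
  moves=[
    [[5,0,0,0.3,0,0,0],[5,0,0,0,0,0,0],[5,0,0,0,0,0,0],[0.5,0,0,0,0,0,0],[0.5,0,0,0,0,0,0],[0.5,0,0,0,0,0,0],[0.5,0,0,0,0,0,0],[0.5,0,0,0,0,0,0],[0.5,0,0,0,0,0,0],[0.5,0,0,0,0,0,0]],
  ],
)

```text
time: 5.68
tool_pos: [0.5918, 0.2913, 0.0171]
tool_rot: [-0.0, 1.0, 0.027, 0.001]
contact_force: [-0.7, -1.2, 0.3]
gripper_width: 0.059
grasp_force: 0.0
```

```bash
python3 - <<'E'
from h import *
s=state();print(s["tool_pos"],s["gripper_width"],s["grasp_force"])
f=grab_frame("wrist");cv2.imwrite("pics/w3.png",f["color"])
E
```

```text
[0.59183973 0.29125798 0.01705774] 0.058760422108534834 0.0
```

View pics/w3.png

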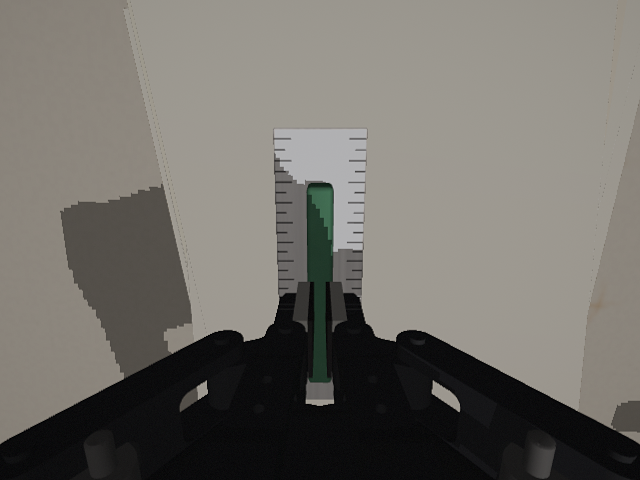

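Fingers straddle the rib (320, 280-380), yet no grip force; close fully.

Emit:
jog_arm(
  moves=[
    [[0,0,0,0,0,0,0],[0,0,0,0,0,0,0],[0,0,0,0,0,0,0],[0,0,0,0,0,0,0]],
  ],
)

```text
time: 6.07
tool_pos: [0.5919, 0.2913, 0.0171]
tool_rot: [-0.001, 1.0, 0.027, 0.001]
contact_force: [0.0, -0.5, 0.7]
gripper_width: 0.0
grasp_force: 0.0
```

```bash
python3 - <<'E'
from h import *
f=grab_frame("wrist");P=cloud(f);cv2.imwrite("pics/w4.png",f["color"])
for u in (290,300,308,314,320,326,340): print(u,[np.round(P[v,u],3).tolist() for v in (262,275,290,300,320)])
E
```

```text
290 [[0.6, 0.306, 0.013], [0.593, 0.306, 0.014], [0.585, 0.306, 0.014], [0.599, 0.303, 0.055], [0.599, 0.302, 0.071]]
300 [[0.6, 0.301, 0.013], [0.593, 0.301, 0.013], [0.584, 0.301, 0.011], [0.599, 0.299, 0.054], [0.603, 0.298, 0.078]]
308 [[0.606, 0.297, 0.03], [0.6, 0.297, 0.031], [0.603, 0.296, 0.054], [0.603, 0.296, 0.062], [0.603, 0.295, 0.078]]
314 [[0.607, 0.294, 0.031], [0.6, 0.294, 0.031], [0.603, 0.294, 0.053], [0.603, 0.293, 0.062], [0.604, 0.293, 0.079]]
320 [[0.607, 0.291, 0.031], [0.601, 0.291, 0.031], [0.603, 0.291, 0.054], [0.603, 0.291, 0.062], [0.603, 0.291, 0.078]]
326 [[0.607, 0.289, 0.03], [0.601, 0.288, 0.031], [0.603, 0.289, 0.054], [0.603, 0.289, 0.062], [0.603, 0.289, 0.078]]
340 [[0.601, 0.281, 0.012], [0.594, 0.28, 0.013], [0.586, 0.28, 0.013], [0.599, 0.283, 0.054], [0.599, 0.284, 0.07]]
```

View pics/w4.png

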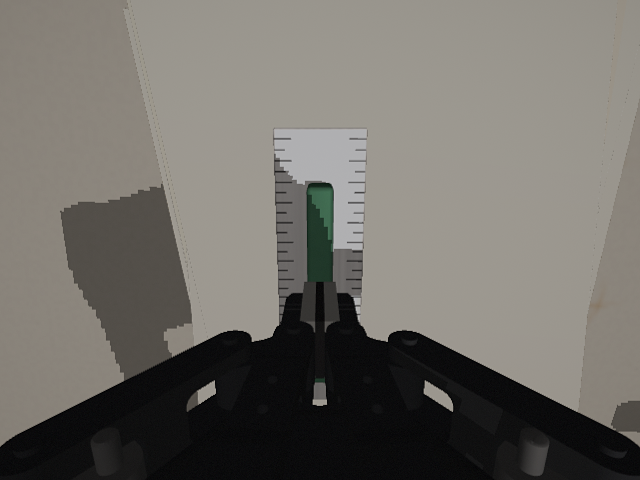

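The fingertips' lower edge is at row 282, at height ~0.05 m by depth, so the tips sit above the rib, not at the reported 0.017. Measure it exactly.

```bash
python3 - <<'E'
from h import *
f=grab_frame("wrist");P=cloud(f)
for v in range(276,294,2): print(v,np.round(P[v,311],4).tolist(),np.round(P[v,328],4).tolist())
s=state();R=Ro.from_quat(np.array(s["tool_rot"])[[1,2,3,0]]).as_matrix();C=-np.array(f["R"]).T@f["t"]
print("cam in tool",R.T@(C-s["tool_pos"]),s["joint_pos"])
f=grab_frame("scene");P=cloud(f);m=(abs(P[...,0]-.592)<.06)&(abs(P[...,1]-.291)<.07)&(P[...,2]>.033)
print(np.percentile(P[m],[0,1,5,20],axis=0).round(3).tolist(), np.sort(P[m][:,2])[:40:4].round(3))
E
```

```text
276 [0.5998, 0.2951, 0.0307] [0.6001, 0.2873, 0.0304]
278 [0.5987, 0.2951, 0.0304] [0.5993, 0.2872, 0.0308]
280 [0.598, 0.295, 0.0311] [0.5985, 0.2872, 0.0314]
282 [0.6031, 0.2949, 0.0457] [0.6037, 0.2879, 0.0461]
284 [0.6033, 0.2949, 0.0483] [0.6035, 0.2879, 0.0477]
286 [0.603, 0.2949, 0.0496] [0.6035, 0.2879, 0.05]
288 [0.6033, 0.2948, 0.0522] [0.6029, 0.2879, 0.0506]
290 [0.6031, 0.2948, 0.0538] [0.603, 0.288, 0.0526]
292 [0.6026, 0.2947, 0.0546] [0.6036, 0.2881, 0.0559]
cam in tool [ 0.06970434  0.00027655 -0.16648336] [3.44388083e-01 3.07941180e-01 1.65911600e+00 5.21510811e-04
 1.17275618e+00 1.86041803e+00]
[[0.532, 0.221, 0.033], [0.539, 0.222, 0.037], [0.557, 0.224, 0.094], [0.579, 0.232, 0.177]] [0.033 0.033 0.034 0.034 0.034 0.035 0.035 0.037 0.045 0.048]
```

Emit:
jog_arm(
  moves=[
    [[4,0,0,0,0,0,0],[4,0,0,0,0,0,0],[4,0,0,0,0,0,0],[4,0,0,0,0,0,0],[4,0,0,0,0,0,0],[4,0,0,0.6,0,0,0],[4,0,0,0.6,0,0,0],[4,0,0,0.6,0,0,0],[4,0,0,0,0,0,0],[4,0,0,0,0,0,0],[4,0,0,0,0,0,0]],
  ],
)

```text
time: 7.13
tool_pos: [0.5918, 0.2912, -0.0011]
tool_rot: [-0.0, 1.0, 0.027, 0.001]
contact_force: [-0.6, -0.7, -0.0]
gripper_width: 0.47
grasp_force: 0.0
```

```bash
python3 - <<'E'
from h import *
s=state();print(s["tool_pos"],s["contact_force"])
f=grab_frame("wrist");P=cloud(f);cv2.imwrite("pics/w5.png",f["color"])
z=P[...,2];m=(abs(P[...,0]-.603)<.006)&(abs(P[...,1]-.291)<.045)&(z>.018)&(z<.06)&(abs(P[...,1]-.2912)>.010)
for y0,y1 in ((.2,.291),(.291,.4)):
    X=P[m&(P[...,1]>y0)&(P[...,1]<y1)];print(len(X),np.sort(X[:,2])[:20].round(4),X[:,:2].mean(0) if len(X) else "")
E
```

```text
[ 0.59180327  0.29124099 -0.00112996] [-0.56205366 -0.65043733 -0.00282017]
1336 [0.0238 0.0243 0.0245 0.0246 0.0249 0.025  0.0255 0.0255 0.0263 0.0266
 0.0267 0.0268 0.0269 0.0269 0.027  0.0271 0.0271 0.0272 0.0272 0.0272] [0.60262936 0.26648951]
1229 [0.0247 0.0257 0.026  0.0264 0.0266 0.0266 0.0267 0.0268 0.0271 0.0271
 0.0271 0.0273 0.0273 0.0274 0.0275 0.0275 0.0276 0.0277 0.0278 0.0279] [0.60024939 0.31632364]
```

The tool reads z = -0.001 without contact, which confirms the ~28 mm offset of the reported TCP. Descend 11 mm more and grip.

Emit:
jog_arm(
  moves=[
    [[4,0,0,0.4,0,0,0],[4,0,0,0.4,0,0,0],[4,0,0,0.3,0,0,0],[4,0,0,0,0,0,0],[4,0,0,0,0,0,0],[0,0,0,0,0,0,0],[0,0,0,0,0,0,0],[0,0,0,0,0,0,0],[0,0,0,0,0,0,0],[0,0,0,0,0,0,0],[0,0,0,0,0,0,0]],
  ],
)

```text
time: 8.1
tool_pos: [0.5928, 0.2915, -0.0108]
tool_rot: [-0.001, 1.0, 0.027, 0.002]
contact_force: [0.5, -0.9, 5.8]
gripper_width: 0.124
grasp_force: 63.9
```

Emit:
jog_arm(
  moves=[
    [[0,0,0,-1,0,0,0],[0,0,0,-2.5,0,0,0],[0,0,0,-3,0,0,0],[0,0,0,-3,0,0,0],[0,0,0,0,0,0,0.07],[0,0.2,1.5,0,0,0,0],[0,0.2,3,0,0,0,0],[0,0.2,3.5,0,0,0,0],[0,0.2,3.5,0,0,0,0],[0,0.2,3.5,0,0,0,0],[0,0.2,3.5,0,0,0,0],[0,0.2,3.5,0,0,0,0],[0,0.2,3.5,0,0,0,0],[0,0.2,3.5,0,0,0,0],[0,0.2,3.5,0,0,0,0],[0,0.2,3.5,0,0,0,0],[0,0,3.5,0,0,0,0],[0,0,2.5,0,0,0,0],[0,0,1.5,0,0,0,0],[0,0,0,0,0,0,0]],
  ],
)

```text
time: 9.77
tool_pos: [0.6057, -0.1468, 0.0814]
tool_rot: [-0.001, 1.0, -0.009, -0.0]
contact_force: [-0.4, -0.4, -1.3]
gripper_width: 0.119
grasp_force: 62.8
```

```bash
cat > meas.py <<'E'
from h import *
s=state();print(s["tool_pos"],s["tool_rot"],s["gripper_width"],s["grasp_force"])
f=grab_frame("wrist");P=cloud(f);cv2.imwrite("pics/w6.png",f["color"])
hsv=cv2.cvtColor(f["color"],cv2.COLOR_BGR2HSV)
gr=((hsv[...,0]>45)&(hsv[...,0]<95)&(hsv[...,1]>80)).astype(np.uint8)
n,l,st,_=cv2.connectedComponentsWithStats(gr);k=1+st[1:,4].argmax();print(st[k])
X=P[l==k];print(np.nanpercentile(X,[2,50,98],axis=0).round(4).tolist())
for q in regions_of("ruler",f)[:1]:
    X=P[q["pixels"]];print(q["p"],q["rect"],np.nanpercentile(X,[2,50,98],axis=0).round(4).tolist())
E
python3 meas.py
```

```text
[ 0.60568953 -0.14683377  0.08140993] [-5.99792659e-04  9.99957014e-01 -9.24339897e-03 -4.12278145e-04] 0.11932189716943133 62.83417507321872
[ 304  193   32  213 6088]
[[0.569, -0.153, 0.118], [0.6179, -0.1474, 0.1226], [0.6541, -0.1419, 0.124]]
0.98 [319.9, 267.4, 112.1, 284.5] [[0.5676, -0.1689, 0.1033], [0.643, -0.1477, 0.1049], [0.6778, -0.1272, 0.1235]]
```

View pics/w6.png

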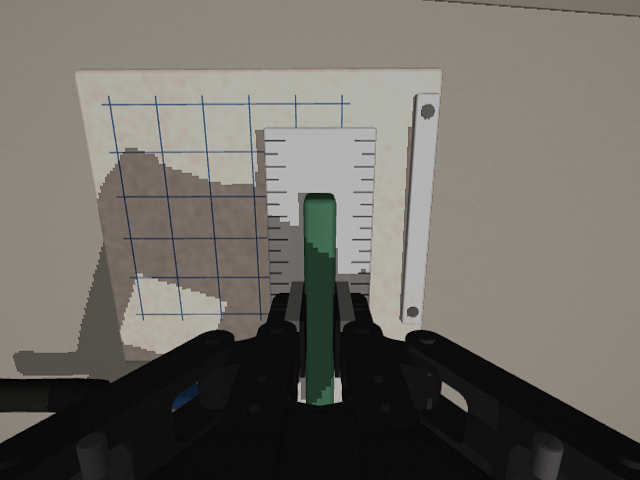

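The ruler hangs level, plate at columns 264-376, fence at columns 402-440 to the right (face left side). Measure both in this frame.

```bash
cat > m2.py <<'E'
from h import *
im=cv2.imread("pics/w6.png").astype(int);g=im.sum(2)/3
f=grab_frame("wrist");g2=f["color"].astype(int).sum(2)/3;g=(g+g2)/2 if abs(g-g2).mean()<3 else g2
for v in (110,170,240,300): print(v,g[v,392:445].astype(int))
def sub(v,u0,u1,sgn):
    d=np.diff(g[v,u0:u1])*sgn;k=d.argmax();a=np.clip(d[max(k-1,0):k+2],0,None);return u0+(a*np.arange(max(k-1,0),max(k-1,0)+len(a))).sum()/a.sum()+.5
def fit(nm,pts,z):
    X=ray(f,np.array(pts),z);c=np.polyfit(X[:,0],X[:,1],1);r=X[:,1]-np.polyval(c,X[:,0]);k=abs(r)<.001
    c=np.polyfit(X[k,0],X[k,1],1);print(nm,k.sum(),"slope",c[0].round(4),"y at x=.61:",np.polyval(c,.61).round(4),"rms",r[k].std().round(5));return c
rg=range(140,285)
fit("ruler right",[(sub(v,round(376-(v-128)*.042)-6,round(376-(v-128)*.042)+7,-1),v) for v in rg],.1045)
fit("ruler left",[(sub(v,round(264+(v-128)*.036)-6,round(264+(v-128)*.036)+7,1),v) for v in rg],.1045)
rg=range(100,315)
L=lambda v:416-(v-94)*.057
fit("fence top edge",[(sub(v,round(L(v))-5,round(L(v))+6,1),v) for v in rg],.027)
fit("fence far edge",[(sub(v,round(L(v)+23-(v-94)*.012)-7,round(L(v)+23-(v-94)*.012)+8,-1),v) for v in rg],.027)
print("fence ends",ray(f,[[428,94],[412,323]],.027).round(4).tolist(),"ruler end",ray(f,[[320,128]],.1047).round(4).tolist())
s=state();print(s["tool_pos"])
E
python3 m2.py
```

```text
110 [174 175 175 176 175 175 175 174 174 173 173 174 173 174 174 174 174 174
 174 174 174 174 174 174 176 175 102  76  61  87 141 173 179 180 179  56
  86  85  83  84  86  86  87  86  86  86  85  89 138 181 178 177 157]
170 [174 175 175 175 175 175 175 175 175 175 175 175 175 175 174 173 173 173
 174 172 100 104 105  69  66 112 158 181 179 178 178 178 178 178 178 178
 178 178 178 178 178 178 178 178 178 178 168 138 135 135 135 136 136]
240 [170 169 169 169 170 171 172 173 174 174 174 175 175 175 176 174 102 104
  71  67 115 167 180 178 179 179 178 178 178 178 178 179 178 178 178 178
 178 179 179 177 157 125 136 136 136 136 136 137 137 137 136 136 136]
300 [173 173 173 173 173 173 172 172 172 171 171 173 172  99  59  78 143 166
 177 175 176 177 177 176 174 174 176 177 177 175 177 178 178 175 172 155
 111 137 136 136 136 135 136 137 137 137 137 137 137 137 136 136 135]
ruler right 137 slope -0.0241 y at x=.61: -0.1654 rms 0.0003
ruler left 101 slope -0.0709 y at x=.61: -0.1199 rms 0.00045
fence top edge 186 slope -0.0073 y at x=.61: -0.204 rms 0.00044
fence far edge 212 slope -0.0143 y at x=.61: -0.2174 rms 0.00017
fence ends [[0.6991, -0.2086, 0.027], [0.5508, -0.2075, 0.027]] ruler end [[0.6794, -0.1456, 0.1047]]
[ 0.60634447 -0.143003    0.08177777]
```

Emit:
jog_arm(
  moves=[
    [[0,0.5,1,0,0,0,-0.005],[0,0.5,1.1,1,0,0,0],[0,0.5,1.1,1.5,0,0,0],[0,0,0,1.5,0,0,0],[0,0,0,1.5,0,0,0],[0,0,0,1,0,0,0],[0,0,0,0.5,0,0,0],[0,0,0,0,0,0,0],[0,0,0,0,0,0,0],[0,0,0,0,0,0,0]],
  ],
)

```text
time: 10.75
tool_pos: [0.6225, -0.1762, 0.0137]
tool_rot: [-0.0, 1.0, -0.005, 0.001]
contact_force: [-0.3, 0.1, -1.8]
gripper_width: 0.125
grasp_force: 62.8
```

```bash
cat > m3.py <<'E'
from h import *
s=state();print(s["time"],s["tool_pos"],s["tool_rot"],s["contact_force"])
f=grab_frame("wrist");cv2.imwrite("pics/w7.png",f["color"]);g=f["color"].astype(int).sum(2)/3
P=cloud(f)
print("plate z",np.nanmedian(P[150:250,300:304,2]),"z samples",P[200,270:440:10,2].round(3))
for v in (150,200,250,280): print(v,g[v,360:430].astype(int))
print("ends",ray(f,[[320,128]],.029))
E
python3 m3.py
```

```text
10.75 [ 0.62248852 -0.17617518  0.01365516] [-2.19730110e-04  9.99986359e-01 -5.00091550e-03  1.49156041e-03] [-0.29232733  0.11688951 -1.77044899]
plate z 0.03699036813150851 z samples [ 0.036  0.037  0.037  0.037  0.054  0.054  0.054  0.037  0.037  0.036
  0.036  0.02   0.027  0.028  0.026 -0.001  0.   ]
150 [180 180 180 181 180 181 181 181 181 180 181 181 181 181 170 140 179 176
 176 177 177 179 179 107  55  67 110 148 172 182 180 180 182 179 101  97
  81  86  85  85  87  88  89  90  90  90  89  89  88  91 123 143 183 181
 180 180 180 168 151 159 122 139 138 138 138 139 139 138 139 139]
200 [180 181 181 181 181 180 181 180 181 181 181 181 160 139 182 177 106 111
 113 114 112  85  63  95 142 168 182 181 180 180 180 181 181 180 181 180
 180 181 180 180 180 180 180 180 181 180 180 180 181 180 181 181 180 169
 158 160 114 140 139 139 139 139 138 138 139 137 137 138 138 138]
250 [130 131 131 131 131 131 131 131 131 130 116 140 180 179 177 105 110 112
 106  59  75 130 163 182 181 180 181 180 180 180 180 181 181 180 180 181
 180 181 181 181 181 181 180 180 180 180 181 181 180 168 161 163 111 139
 139 139 139 139 138 138 138 138 138 137 138 138 138 137 138 137]
280 [106 107 108 108 108 107 106 105 103  89  97 110 109 109 108 109 108  72
  65  84 100 106 107 106 107 109 110 111 110 108 106 108 108 108 109 108
 107 107 105 105 105 106 107 107 106 105 102  96 117 155 125 140 138 138
 138 138 139 138 137 138 139 139 139 139 139 138 138 138 138 137]
ends [[ 0.69588079 -0.17757926  0.029     ]]
```

View pics/w7.png

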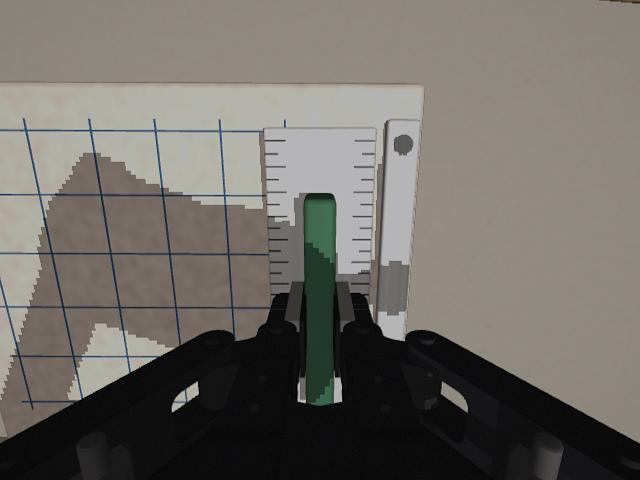

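Ruler's right edge at column 375, fence at 383: a gap of about 5 mm, ruler parallel. Lower onto the board.

Emit:
jog_arm(
  moves=[
    [[0,0,0,0.4,0,0,0],[0,0,0,0.3,0,0,0],[0,0,0,0.1,0,0,0],[0,0,0,0,0,0,0],[0,0,0,0,0,0,0],[0,0,0,0,0,0,0]],
  ],
)

```text
time: 11.3
tool_pos: [0.6218, -0.1762, 0.0047]
tool_rot: [-0.001, 1.0, -0.005, 0.001]
contact_force: [-0.5, -0.5, -1.3]
gripper_width: 0.12
grasp_force: 62.8
```

```bash
python3 m3.py | grep -v '^[0-9]* \['
```

```text
11.3 [ 0.62182639 -0.1762101   0.00470927] [-5.19225547e-04  9.99985867e-01 -5.23742076e-03  7.52323411e-04] [-0.49623023 -0.49603217 -1.32732702]
plate z 0.0279950912313179 z samples [0.028 0.029 0.028 0.028 0.045 0.045 0.044 0.028 0.029 0.029 0.028 0.021
 0.026 0.027 0.026 0.025 0.001]
 175 175 175 175 175 177 178 177 107  97  59  69 115 147 171 181 180 180
 181 179 138 140 125 103  78  85  86  88  89  89  89  89  90  88  86  88
 112 136 143 183 180 180 180 180 179 163 140 139 137 137 138 138]
 179 177 106 111 112 113 110  58  67 108 146 170 182 180 180 180 180 180
 180 180 179 180 180 179 180 180 180 180 180 180 179 180 180 179 180 180
 180 180 179 180 178 158 139 132 138 138 139 138 137 137 137 137]
 100 105 108 107  71  66 100 143 168 182 180 180 180 180 180 180 180 180
 180 180 180 180 180 180 180 180 180 180 180 180 180 180 179 180 180 180
 176 156 141 117 138 137 137 137 137 137 138 137 137 137 138 138]
 110 109  92  62  73  93 102 104 108 105 107 109 109 110 110 108 105 107
 108 109 109 107 107 108 106 104 104 104 104 105 106 105 105 103  97 110
 164 119 139 138 138 139 138 138 139 138 138 138 137 137 137 137]
ends [[ 0.69501692 -0.17765667  0.029     ]]
```

Emit:
jog_arm(
  moves=[
    [[0,0,0,0.2,0,0,0],[0,0,0.2,0,0,0,0],[0,0,0.2,0,0,0,0],[0,0,0,0,0,0,0],[0,0,0,0,0,0,0],[0,0,0,0,0,0,0]],
  ],
)

```text
time: 11.85
tool_pos: [0.6218, -0.1803, 0.0028]
tool_rot: [-0.001, 1.0, -0.005, 0.001]
contact_force: [-0.2, 0.4, -1.4]
gripper_width: 0.125
grasp_force: 62.8
```

Emit:
jog_arm(
  moves=[
    [[0,0,0,0.1,0,0,0],[0,0,0.1,0,0,0,0],[0,0,0.1,0,0,0,0],[0,0,0.1,0,0,0,0],[0,0,0,0,0,0,0],[0,0,0,0,0,0,0]],
  ],
)

```text
time: 12.35
tool_pos: [0.6219, -0.1817, 0.0017]
tool_rot: [-0.002, 1.0, -0.005, 0.001]
contact_force: [0.7, 4.2, 0.8]
gripper_width: 0.124
grasp_force: 63.1
```

Emit:
jog_arm(
  moves=[
    [[0,0,0.1,0.05,0,0,0.004],[0,0,0,0.05,0,0,0],[0,0,0,0,0,0,0],[0,0,0,0,0,0,0],[0,0,0,0,0,0,0]],
  ],
)

```text
time: 12.77
tool_pos: [0.6219, -0.1817, 0.0017]
tool_rot: [-0.003, 1.0, -0.007, 0.0]
contact_force: [-3.0, 8.3, 5.1]
gripper_width: 0.121
grasp_force: 63.9
```

```bash
python3 - <<'E'
from h import *
s=state();print(s["time"],s["tool_pos"],s["tool_rot"],s["contact_force"],s["ft_torque"])
f=grab_frame("wrist");g=f["color"].astype(int).sum(2)/3
print("plate z",np.nanmedian(cloud(f)[150:250,295:300,2]))
for v in range(125,290,15): print(v,g[v,362:400].astype(int))
E
```

```text
12.7667 [ 0.62188462 -0.18168813  0.00167916] [-2.72678839e-03  9.99971100e-01 -7.08364765e-03  4.29921984e-04] [-3.01631689  8.27834999  5.09888594] [1.46166822 0.36523958 0.0130942 ]
plate z 0.024996252654838833
125 [177 178 178 178 178 178 178 178 179 179 180 179 108  97  58  80 127 155
 175 180 179 179 179 179 179 179 179 179 179 179 179 179 179 179 179 179
 179 179]
140 [ 72  72  72  71  71  71  72  72  72  72  72  71  83 130  62 111 146 169
 181 180 179 182 180  59  88  88  89  88  87  86  87  89  89  89  90  90
  90  89]
155 [166 167 168 167 167 168 168 167 167 167 168 168 144  64  95 138 162 180
 180 180 180 179 180 179 179 179 180 178 138 140 140 146 182 138 139 138
 144 182]
170 [180 180 180 180 180 180 180 180 181 180 117  92  72  77 126 156 176 181
 179 180 180 180 180 180 179 180 179 180 179 180 179 180 179 180 180 180
 179 180]
185 [180 179 179 180 179 180 181 180 182 180  95 109  58 110 147 170 181 180
 180 180 179 180 180 180 180 179 180 180 179 180 180 180 180 180 180 179
 180 180]
200 [180 180 180 179 180 180 180 180 182 182  83  61  94 139 164 182 180 180
 179 180 
[... 173 characters left out ...]
80 180 180 180 180 180 180 180 179 180 180 180 180
 180 180]
230 [182 183 183 182 183 182 182 184 182 110  59 107 148 171 181 180 180 180
 180 180 180 180 180 180 180 180 180 180 180 179 180 180 179 180 180 180
 180 180]
245 [180 180 180 180 180 180 182 181  85  69  86 138 165 181 180 179 180 180
 180 180 180 180 180 180 180 180 180 179 180 180 180 180 180 180 180 180
 180 180]
260 [174 174 174 174 174 174 175 165  82  68 122 157 179 181 180 180 180 180
 180 180 180 180 180 180 180 180 180 180 180 180 180 180 180 180 180 179
 180 180]
275 [109 110 109 108 106 106 106  90  61  81  97 104 106 105 105 108 110 110
 110 109 106 106 107 108 108 107 107 107 107 105 104 104 103 104 104 106
 106 105]
```

Flush along the whole length (dark seam uniform 2-3 px at columns 370-377), force 8 N against the fence, plate top at 25 mm. Release.

Emit:
jog_arm(
  moves=[
    [[2.2,0,0,0,0,0,0],[2.2,0,0,0,0,0,0],[2.5,0,0,0,0,0,0],[2.5,0,0,0,0,0,0],[3,0,0,-0.5,0,0,0],[3,0,0,-1.5,0,0,0],[3,0,0,-3,0,0,0],[4,0,0,-4,0,0,0],[4,0,0,-4,0,0,0],[4,0,0,-4,0,0,0],[4,0,0,-3,0,0,0],[4,0,0,0,0,0,0],[4,0,0,0,0,0,0],[4,0,0,0,0,0,0],[4,0,0,0,0,0,0]],
  ],
)

```text
time: 14.07
tool_pos: [0.6204, -0.1843, 0.199]
tool_rot: [-0.001, 1.0, -0.007, -0.001]
contact_force: [0.3, 0.1, -0.3]
gripper_width: 0.467
grasp_force: 0.0
```

```bash
python3 - <<'E'
from h import *
s=state();print(s["time"],s["tool_pos"],s["tool_rot"],s["contact_force"],s["gripper_width"])
f=grab_frame("wrist");P=cloud(f);np.savez("w8.npz",P=P,**{k:np.array(v) for k,v in f.items()})
im=f["color"];cv2.imwrite("pics/w8.png",im)
E
```

```text
14.0667 [ 0.62043562 -0.18426756  0.19903133] [-9.21200983e-04  9.99972493e-01 -7.33360085e-03 -6.18753991e-04] [ 0.32560751  0.09241572 -0.28203682] 0.467125516745195
```

View pics/w8.png

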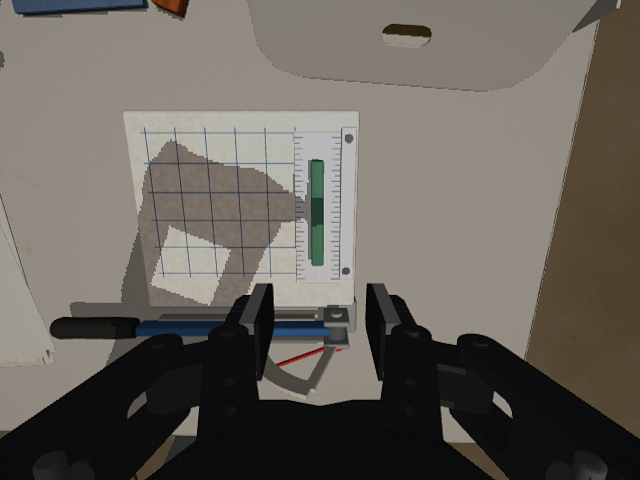

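Ruler released, flush against the fence and centred (ruler rows 130-283, fence rows 128-280); the needle shows at (280-340, 347-365). Now the needle angle and handle position from saved frames.

```bash
cat > nd.py <<'E'
from h import *
psi=-.015;c0=np.array([.6142,-.1033]);Rt=np.array([[np.cos(psi),-np.sin(psi)],[np.sin(psi),np.cos(psi)]])
def totr(X): X=np.array(X,float).copy();X[...,:2]=(X[...,:2]-c0)@Rt;return X
def needle(f,box,xn):
    im=f["color"];hsv=cv2.cvtColor(im,cv2.COLOR_BGR2HSV)
    red=((hsv[...,0]<8)|(hsv[...,0]>172))&(hsv[...,1]>110);M=np.zeros_like(red);a,b,c,d=box;M[c:d,a:b]=1;red&=M
    v,u=np.nonzero(red);w=hsv[v,u,1].astype(float)
    cols=[(x,(v[u==x]*w[u==x]).sum()/w[u==x].sum()) for x in np.unique(u)];uv=np.array(cols)
    R=np.array(f["R"]);C=totr((-R.T@np.array(f["t"]))[None])[0]
    d=np.c_[(uv[:,0]-f["cx"])/f["fx"],(uv[:,1]-f["cy"])/f["fy"],np.ones(len(uv))]@R;d[:,:2]=d[:,:2]@Rt
    X=C+d*((xn-C[0])/d[:,0])[:,None]
    for _ in range(4):
        k=np.polyfit(X[:,1],X[:,2],1);r=X[:,2]-np.polyval(k,X[:,1]);ok=abs(r)<max(2.2*r.std(),.0008);X=X[ok]
    return np.arctan(k[0]),k,X,len(u)
if __name__=="__main__":
    for n,b in (("w1",(295,384,243,270)),("w8",(274,333,340,372))):
        f=dict(np.load(n+".npz"));
        for xn in (-.134,-.132):
            a,k,X,N=needle(f,b,xn);t=X[X[:,1].argmax()];print(n,xn,"angle",a.round(4),"zero z=.036 at y'",((.036-k[1])/k[0]).round(4),"tip",t.round(4),len(X))
        P=totr(f["P"]);h=(P[...,2]>.03)&(P[...,2]<.06)&(P[...,1]>.1)&(P[...,1]<.22)&(abs(P[...,0]+.113)<.03)
        X=P[h];print("handle tr",np.percentile(X,[1,50,99],axis=0).round(4).tolist())
        hi=X[X[:,2]>np.percentile(X[:,2],60)];print(" crest x",np.median(hi[:,0]).round(4),"z",np.median(hi[:,2]).round(4))
    g=np.array([-.113,.155]);print(c0+Rt@g)
E
python3 nd.py
```

```text
w1 -0.134 angle 0.5641 zero z=.036 at y' -0.0913 tip [-0.134  -0.0011  0.093 ] 45
w1 -0.132 angle 0.5641 zero z=.036 at y' -0.1005 tip [-0.132  -0.0013  0.0987] 45
handle tr [[-0.1233, 0.1016, 0.0334], [-0.1112, 0.1473, 0.045], [-0.1027, 0.192, 0.0482]]
 crest x -0.1133 z 0.0465
w8 -0.134 angle 0.5643 zero z=.036 at y' -0.0944 tip [-0.134  -0.0413  0.0699] 46
w8 -0.132 angle 0.5643 zero z=.036 at y' -0.0992 tip [-0.132  -0.0417  0.0727] 46
handle tr [[-0.1232, 0.1016, 0.0308], [-0.1088, 0.1461, 0.0444], [-0.1023, 0.1913, 0.0478]]
 crest x -0.1129 z 0.0462
[0.50353763 0.0533775 ]
```

Emit:
jog_arm(
  moves=[
    [[7,0,0,0,0,0,-0.1208],[7,0,0,0,0,0,-0.1208],[7,0,0,0,0,0,-0.1208],[7,0,0,0,0,0,-0.1208],[7,0,0,0,0,0,-0.1208],[7,0,0,0,0,0,-0.1208],[7,0,0,0,0,0,-0.1208],[7,0,0,0,0,0,-0.1208],[7,0,0,0,0,0,-0.1208],[7,0,0,0,0,0,-0.1208],[7,0,0,0,0,0,-0.1208],[7,0,0,0,0,0,-0.1208],[7,0,0,0,0,0,-0.1208],[7,3.5,-1.75,0,0,0,0],[7,3.5,-1.75,0,0,0,0],[7,3.5,-1.75,0,0,0,0],[7,3.5,-1.75,1,0,0,0],[7,3.5,-1.75,1,0,0,0],[7,3.5,-1.75,1,0,0,0]],
  ],
)

```text
time: 15.7
tool_pos: [0.5177, 0.0285, 0.1688]
tool_rot: [-0.001, 0.713, 0.702, 0.0]
contact_force: [0.7, 0.8, 0.3]
gripper_width: 0.819
grasp_force: 0.0
```

Emit:
jog_arm(
  moves=[
    [[7,0,0,0,0,0,0],[7,0,0,0,0,0,0],[7,0,0,0,0,0,0]],
  ],
)

```text
time: 15.95
tool_pos: [0.5193, 0.027, 0.1699]
tool_rot: [-0.0, 0.712, 0.702, 0.0]
contact_force: [1.1, 0.6, 0.2]
gripper_width: 0.816
grasp_force: 0.0
```

```bash
python3 - <<'E'
from nd import *
f=grab_frame("wrist");cv2.imwrite("pics/w9.png",f["color"]);P=totr(cloud(f))
h=(P[...,2]>.03)&(P[...,2]<.055)&(P[...,1]>.1)&(P[...,1]<.22)&(abs(P[...,0]+.113)<.02)
X=P[h];print("handle tr",np.percentile(X,[1,50,99],axis=0).round(4).tolist())
s=state();print(s["time"],s["tool_pos"]);go([.5034,.0489,-.0116],1.556)
E
```

```text
handle tr [[-0.1241, 0.1019, 0.0358], [-0.1128, 0.1526, 0.0454], [-0.1025, 0.1926, 0.0482]]
16.0 [0.51989196 0.02648013 0.17048687]
turn [ 0.001  -0.0007 -0.0006] shift cm [ 2.22 -1.68 18.21] rows>= 4.492724193928968
```

Emit:
jog_arm(
  moves=[
    [[7,1.1,-0.84,1.5,0.001,0,0],[7,1.1,-0.84,3,0,0,0],[7,0,0,3.5,0,0,0],[7,0,0,3,0,0,0],[7,0,0,2.5,0,0,0],[7,0,0,2,0,0,0],[7,0,0,1,0,0,0],[7,0,0,0.5,0,0,0],[7,0,0,0,0,0,0],[7,0,0,0,0,0,0],[7,0,0,0,0,0,0]],
  ],
)

```text
time: 16.92
tool_pos: [0.5049, 0.0493, 0.0025]
tool_rot: [0.001, 0.712, 0.702, 0.002]
contact_force: [0.6, -0.1, -0.7]
gripper_width: 0.823
grasp_force: 0.0
```

```bash
python3 - <<'E'
from h import *
s=state();print(s["time"],s["tool_pos"],s["contact_force"]);go([.5034,.0489,-.0116],1.556)
E
```

```text
16.9167 [0.50493365 0.04929642 0.00253606] [ 0.58549463 -0.13911613 -0.67713835]
turn [ 0.0036 -0.001  -0.0004] shift cm [-0.04 -0.15  1.41] rows>= 0.3469398136959367
```

Centred; down the last bit and grip.

Emit:
jog_arm(
  moves=[
    [[7,0,-0.1,0.7,0,0,0],[7,0,0,0.5,0,0,0],[7,0,0,0,0,0,0],[7,0,0,0,0,0,0],[0,0,0,0,0,0,0],[0,0,0,0,0,0,0],[0,0,0,0,0,0,0],[0,0,0,0,0,0,0],[0,0,0,0,0,0,0],[0,0,0,0,0,0,0],[0,0,0,0,0,0,0],[0,0,0,0,0,0,0]],
  ],
)

```text
time: 17.92
tool_pos: [0.5026, 0.0496, -0.0109]
tool_rot: [0.0, 0.712, 0.702, 0.001]
contact_force: [-0.9, -0.8, 3.4]
gripper_width: 0.254
grasp_force: 58.7
```

Emit:
jog_arm(
  moves=[
    [[0,-0.03,0,-1.175,0,0,0],[0,-0.08,0,-1.17,0,0,0],[0,-0.14,0,-1.17,0,0,0],[0,-0.19,0,-1.16,0,0,0],[0,-0.25,0,-1.15,0,0,0],[0,-0.3,0,-1.135,0,0,0],[0,-0.35,0,-1.12,0,0,0],[0,-0.41,0,-1.1,0,0,0],[0,-0.46,0,-1.08,0,0,0],[0,-0.51,0,-1.06,0,0,0],[0,-0.56,0,-1.035,0,0,0],[0,-0.6,0,-1.01,0,0,0],[0,0,0,0,0,0,0],[0,0,0,0,0,0,0],[0,0,0,0,0,0,0],[0,0,0,0,0,0,0]],
  ],
)

```text
time: 19.25
tool_pos: [0.502, 0.0112, 0.1223]
tool_rot: [-0.0, 0.712, 0.702, 0.001]
contact_force: [5.9, 1.2, -2.0]
gripper_width: 0.248
grasp_force: 63.3
```

```bash
python3 - <<'E'
from nd import *
s=state();print(s["time"],s["tool_pos"],s["contact_force"],s["gripper_width"],s["grasp_force"])
z=s["tool_pos"][2];print("theta from z",np.arcsin((z+.0113)/.25))
for c in ("scene","top","wrist"):
    f=grab_frame(c);cv2.imwrite(f"pics/{c}9.png",f["color"]);P=totr(cloud(f))
    hsv=cv2.cvtColor(f["color"],cv2.COLOR_BGR2HSV)
    b=(hsv[...,0]>100)&(hsv[...,0]<125)&(hsv[...,1]>110)&(abs(P[...,0]+.113)<.015)&(P[...,1]>-.08)&(P[...,1]<.09)&(P[...,2]>.03)
    X=P[b]
    if len(X)>20:
        k=np.polyfit(X[:,1],X[:,2],1);print(c,"arm blue",len(X),np.arctan(k[0]))
    for q in regions_of("mark_needle",f)[:1]: print(c,"needle",q["p"],q["rect"])
    h=(abs(P[...,1]+.08)<.04)&(abs(P[...,0])<.08)&(P[...,2]>.03)&(P[...,2]<.06)&(hsv[...,1]>80)
    X=P[h]
    if len(X)>20: print(c,"rib",np.percentile(X,[3,50,97],axis=0).round(4).tolist())
f=dict(np.load("w8.npz"));P=totr(f["P"]);hsv=cv2.cvtColor(f["color"],cv2.COLOR_BGR2HSV)
a=cv2.imread("pics/scene9.png")[225:335,190:320];b=cv2.imread("pics/wrist9.png")
cv2.imwrite("pics/fin.png",np.hstack([cv2.resize(a,(420,355),interpolation=cv2.INTER_CUBIC),cv2.resize(b,(380,355))]))
E
```

```text
19.25 [0.50197292 0.01122809 0.12233232] [ 5.86752324  1.22261681 -2.01179398] 0.24803971008741593 63.283039927482605
theta from z 0.5639506997644806
scene arm blue 325 0.5593492787557718
scene needle 0.65 [271.0, 316.8, 62.2, 20.0]
scene rib [[-0.0357, -0.0874, 0.0322], [0.0101, -0.0832, 0.0413], [0.0538, -0.077, 0.0469]]
top arm blue 33 0.5573712438887053
top needle 0.69 [414.8, 271.5, 52.7, 8.3]
top rib [[-0.035, -0.0796, 0.0391], [0.0056, -0.076, 0.0439], [0.0474, -0.0727, 0.0487]]
wrist arm blue 301 0.5427927669047414
wrist needle 0.51 [436.6, 319.8, 303.0, 180.1]
wrist rib [[-0.008, -0.0813, 0.0303], [-0.0016, -0.0735, 0.0388], [0.0098, -0.072, 0.0438]]
```

View pics/fin.png

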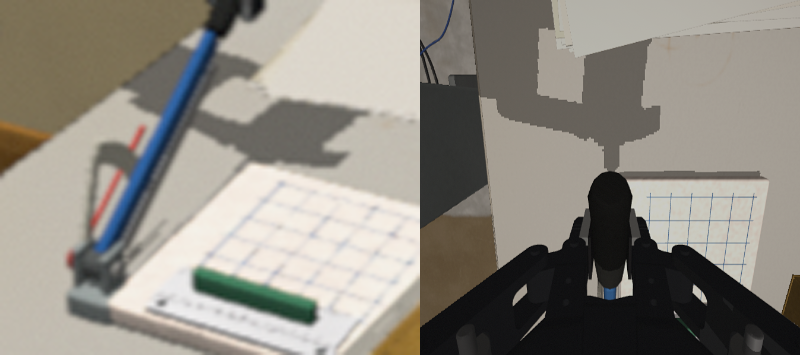

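The scene crop shows needle (95-143, 125-225) and blue arm nearly parallel, the ruler still flush. One numeric cross-check in the scene camera, by lines in their planes.

```bash
python3 - <<'E'
from nd import *
f=grab_frame("scene");s=state();print(s["time"],s["tool_pos"],s["contact_force"])
im=f["color"];hsv=cv2.cvtColor(im,cv2.COLOR_BGR2HSV)
def ang(mask,xn):
    v,u=np.nonzero(mask);uv=np.c_[u,v].astype(float);w=hsv[v,u,1].astype(float)
    rows=np.unique(v);uv=np.array([((u[v==r]*w[v==r]).sum()/w[v==r].sum(),r) for r in rows])
    R=np.array(f["R"]);C=totr((-R.T@np.array(f["t"]))[None])[0]
    d=np.c_[(uv[:,0]-f["cx"])/f["fx"],(uv[:,1]-f["cy"])/f["fy"],np.ones(len(uv))]@R;d[:,:2]=d[:,:2]@Rt
    X=C+d*((xn-C[0])/d[:,0])[:,None]
    for _ in range(3):
        k=np.polyfit(X[:,2],X[:,1],1);r=X[:,1]-np.polyval(k,X[:,2]);X=X[abs(r)<max(2*r.std(),.001)]
    k=np.polyfit(X[:,2],X[:,1],1);return np.arctan2(1,k[0]),len(X),X[[0,-1]].round(3).tolist()
B=np.zeros(im.shape[:2],bool);B[262:294,216:236]=1
red=((hsv[...,0]<8)|(hsv[...,0]>170))&(hsv[...,1]>60)&B
print("needle",red.sum(),ang(red,-.132))
B[:]=0;B[238:298,215:258]=1
bl=(hsv[...,0]>100)&(hsv[...,0]<125)&(hsv[...,1]>130)&B
print("arm",bl.sum(),ang(bl,-.111))
E
```

```text
19.6 [0.50197533 0.01129608 0.12222476] [ 5.56742505  1.47635963 -1.42362954]
needle 63 (np.float64(0.5667985911590814), 21, [[-0.132, -0.004, 0.102], [-0.132, -0.074, 0.058]])
arm 290 (np.float64(0.5646410778312149), 59, [[-0.111, 0.061, 0.149], [-0.111, -0.081, 0.057]])
```

Both agree to within 2 mrad. Hand in.

```bash
python3 -c "
from plant import *
print(job_done())"
```

```text
the job is handed in; nothing more can be done
None
```

The ruler lies flush against the fence, roughly centred, and the trimmer arm is held still at about 0.564 rad, within about 3 mrad of the measured needle angle; the job is handed in at about 19.6 s.

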